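# Dry-clamp the bridge blank in its jig

### The arm

A 6-joint arm with a two-finger parallel gripper is mounted at the origin on a cart in front of the work surface, level with it; the furniture and walls round the work are solid. World frame = base frame: x ahead of the robot, y to its left, z up, the work surface at z = 0. Lengths are in m, angles in rad, forces in N, time in s.
With the tool pointing down it reaches from about 0.35 to 0.925 m from the base axis. Payload 6.4 kg.
Tool frame: the origin (TCP) lies at the very end of the fingers, on their centre line; the grasp point (between the pads) lies 19 mm behind it; y points along the fingers, x is the direction in which the jaws open and shut, and the axes are right-handed (so a half turn about y gives the same grasp; the last joint's range is limited). The gripper opens to 94 mm and grips with 3 to 60 N. Pads are 16 mm wide; open, the fingers measure 119 mm over their backs; the gripper's body (75 mm by 177 mm) begins 78 mm behind the grasp point.
Start: joints at [1.025, 0.245, 1.558, -0, 1.339, -0.174], TCP at [0.236, 0.606, 0.168] pointing down, gripper open.
Joint ranges: [-3.13, 3.13], [-1.02, 2.26], [0.13, 2.54], [-0.95, 4.09], [0.21, 2.88], [-2.74, 2.74]. Speed limits (rad/s): [2.57, 2.57, 3.14, 3.14, 3.14, 3.14].

### API

Orientations are given as [roll, pitch, yaw] about the fixed x, y, z axes, in that order (R = Rz(yaw) Ry(pitch) Rx(roll)).
In Python, from workcell import manip gives the robot as it stands. The module is installed in compiled form; this text tells all that it offers.
- The arm moves only by the tool send_rows, never from a script. Its argument "moves" is text: rows parted by semicolons, each of 6 numbers parted by spaces: the shift along the tool's x, y, z in cm, then the turn, a rotation vector about the tool's x, y, z in degrees. A call has 1 to 12 rows; each row is the pose to reach, as a shift and turn from the pose commanded when the call began, along the tool's axes at that moment; what a row does not reach only later rows make up. A row lasts 1/12 s, in which the tool goes at most 41.7 mm and 7.16 degrees, less where a joint would pass 70% of its speed; a pose out of reach is approached as far as the arm can. A call with a gripper value outside its range is refused whole. "claw" is the opening, from -1 (shut) to 1 (fully open), so that 0 is half open, set as the call begins (left out, the last holds). The fingers move at their own pace and stop on an object; the grip force is fixed at half the most. Time passes only in rows, so rows that repeat a pose let the fingers close. It gives the time, the measured TCP pose, the force and the opening at its end, in the units of the state.
- manip.observe(): the state, without advancing time (a new reading comes with each control period).
- manip.capture(name): name is "scene" or "top"; returns the picture (400x640x3 uint8, blue, green, red); there is no depth.
- manip.calibration(name): a dict with "mtx" (3x3 intrinsics, pixels), "k1" (the pictures are not rectified: a ray, as slopes to the right and down, at radius r is drawn at 1 + k1 r^2 times it, then the intrinsics apply), "rvec" (rotation vector, rad) and "tvec" (3), from world to camera coordinates, as OpenCV has them. Camera axes: x right, y down, z forward; pixel columns grow to the right and rows downward; lengths in m; the calibration is good to about 2 mm. A picture is of the moment at which its call begins. calibration takes no time and is no camera call.
- manip.job_done(): hands the job in, once; it reports no verdict.
Trained networks look in the newest picture that a camera, given by its name, has taken for a name from the list of things; names that differ only in an ending like _2 or _b are one class to them, and where a whole thing is asked for, a point or a joint stands for the part that bears it (a point fixed in the world has none). Each returns a list of dicts, best first, with "p" (0 to 1); they miss things now and then, are a little off and sometimes report something else, mostly with a low value. They report only what shows in the picture. A call takes as long as a camera call.
- manip.search_frame(camera, query): "extent" ([left, top, width, height] in pixels, round what is visible of it).
- manip.mark_of(camera, query): "position" ([column, row] in pixels: a listed point, or the origin of a listed thing).
The state is a dict: "time_s": time; "joint_positions": joint angles; "qvel": joint speeds; "tau": joint torques, N m; "eef_pos": TCP position; "tool_rot": TCP orientation; "wrist_force": force on the tool from outside, world axes, zero at the start; "moment": the same for the moment, N m; "gripper_width": opening from 0.0 (shut) to 1.0 (fully open).
Only numpy, scipy, OpenCV 4.12 (cv2) and the standard library are available. Lean on these libraries where they do the work, as an engineer would, in place of code of your own. Each camera call takes 0.05 s, during which the arm holds its last target. There are 200 camera calls.

### The job

Do a dry run of the glue-up on the jig that holds the wide, flat black bridge blank: swing its toggle clamp over centre so that the pad comes fully down on the blank, and let go of it for a moment so that the clamp holds the blank by itself. Then swing the same clamp back over to fully open and leave it, with the blank still lying in its nest. Leave the other jig's clamp, over the narrow dowel, open.

Things in the scene. Friction and masses are not known exactly. Their poses are not given: they have to be found in the camera images.
- bridge_blank: Loose black ebony blank, 30x160x10 mm, flat in the nest (low cleats, 2 mm play) of a fixed plywood jig board 200x200x18 mm. Origin: centre of its underside, z = 0.018. y runs along its length; x points level from the blank to its clamp's pivot pin. The pin is parallel to y, 95 mm along x from the origin and at z = 0.060.
- bridge_clamp (a joint): Swing of this jig's steel toggle clamp (pressing bar and handle in one piece), rad: 0 = fully open at its stop (start; bar up), 1.30 = pad flat on the blank (1.36 if none were there). An over-centre spring drives it to the nearer end; dead centre 0.65, handle upright. 5 to 8 N at the grip starts it from either end; past centre it swings home by itself within a second.
- bridge_clamp_handle_end (a point): Middle of the handle's free end, 112 mm from the pin; outer 72 mm is a black grip 24 mm wide (along the pin), 18 mm thick. Open: leans 0.68 rad from vertical away from the blank, end 70 mm beyond the pin, z = 0.147. Closed: leans 0.62 rad towards the blank, end 65 mm short of the pin, z = 0.151; the bar's bolt below reaches z = 0.078. Upright: z = 0.172.
- dowel_clamp (a joint): Swing of the like clamp on the other jig, whose nest holds a narrow pale wooden dowel, 16x130x12 mm: 0 = fully open. To be left open.

How it is judged:
On the way:
1. the clamp is fully down on the bridge blank (swing above 1.2 rad) and holds by itself, the robot touching nothing (value of joint bridge_clamp between 1.2 and 1.335 rad and distance of bridge_blank from where it was at the start of the episode below 0.012 m and contact force between each of the fingers, the arm and anything else below 0.5 N), for 0.2 s.
At the end, for the whole second after the job is handed in: The bridge clamp is back at fully open (swing below 0.12 rad), the bridge blank lies flat (within 0.1 rad) and still in its nest, within 12 mm of where it started, and the dowel jig's clamp is open (swing below 0.12 rad) (value of joint each of bridge_clamp, dowel_clamp below 0.12 rad and distance of bridge_blank from where it was at the start of the episode below 0.012 m and angle between bridge_blank's own z axis and vertical below 0.1 rad and linear speed of bridge_blank below 0.02 m/s); the robot touches nothing.
It fails at once if the dowel jig's clamp is swung (past 0.4 rad) (value of joint dowel_clamp above 0.4 rad).
It also fails if it takes over 38 s, if anything falls off the work surface, if the arm or the gripper's body presses on something with over 40 N, if the wrist force passes 120 N, or if a joint passes its speed limit or range.

## Working session

There is one attempt and no reset: what is moved stays moved. The work goes in short steps, Python scripts to look and compute and a tool call to move; the robot and the scene stay as the last step left them, time stands still between calls to the robot, and variables do not carry over. Pictures are saved under pics/ and viewed, about 8 in all and at most 12, crops included, and the job is handed in when it is done.

Besides the shell and the picture viewer there is one more tool, called after "Emit:" by a JSON object that holds its "op" and its "data". send_rows: Moves the arm, as the interface text tells. Its arguments: {"type":"object","properties":{"moves":{"type":"string"},"claw":{"type":"number"}},"required":["moves"]}

```bash
mkdir -p pics; cat > h.py <<'E'
import numpy as np, cv2
from workcell import manip
def cal(n):
    c=manip.calibration(n); R,_=cv2.Rodrigues(np.array(c["rvec"],float)); return np.array(c["mtx"],float),c["k1"],R,np.array(c["tvec"],float).ravel()
def proj(n,P):
    K,k,R,t=cal(n); q=R@np.array(P,float)+t; s=q[:2]/q[2]; s=s*(1+k*(s@s)); return K[:2,:2]@s+K[:2,2]
def ray(n,px):
    K,k,R,t=cal(n); d=np.linalg.solve(K,[px[0],px[1],1])[:2]; s=d.copy()
    for _ in range(20): s=d/(1+k*(s@s))
    return -R.T@t, R.T@np.array([s[0],s[1],1])
def atz(n,px,z):
    o,d=ray(n,px); return o+d*(z-o[2])/d[2]
E
python3 - <<'E'
from h import *
s=manip.observe(); print(s)
for n in("scene","top"):
    cv2.imwrite(f"pics/{n}0.png",manip.capture(n))
    print(n,-cal(n)[2].T@cal(n)[3])
    for q in("bridge_blank","bridge_clamp_handle_end","bridge_clamp","dowel_clamp"):
        try:
            for m in manip.mark_of(n,q)[:3]: print(q,m, atz(n,m["position"],0.147 if "handle" in q else .018 if "blank" in q else .06).round(3))
        except Exception as e: print(q,e)
        try: print(manip.search_frame(n,q)[:3])
        except Exception as e: print(q,e)
E
```

```text
{'time_s': 0.0, 'joint_positions': array([ 1.02488635e+00,  2.45816134e-01,  1.55900532e+00, -5.00639520e-05,
        1.33868252e+00, -1.74092940e-01]), 'qvel': array([-6.25520867e-04, -2.52591916e-04, -1.93551150e-05, -8.19244279e-04,
       -7.52941331e-04, -3.28529301e-04]), 'tau': array([ 5.02448056e-04, -4.15824580e+01, -3.14600480e+01,  6.85128453e-02,
        3.32651404e-02, -1.21452917e-04]), 'eef_pos': array([0.23580225, 0.6050011 , 0.16724879]), 'tool_rot': array([-1.57051322,  0.00189086,  1.19899113]), 'wrist_force': array([ 0.01793423, -0.39583195,  0.63529401]), 'moment': array([ 0.00566351, -0.06201205,  0.04259323]), 'gripper_width': 1.0028317731901868}
scene [ 0.02548059 -0.27706325  0.8364214 ]
bridge_blank {'position': [251.0, 147.5], 'p': 0.68} [0.748 0.321 0.018]
bridge_blank {'position': [225.4, 219.9], 'p': 0.57} [0.468 0.224 0.018]
[{'extent': [201.8, 207.0, 51.6, 25.1], 'p': 0.77}]
bridge_clamp_handle_end {'position': [253.7, 148.3], 'p': 0.63} [0.634 0.218 0.147]
[{'extent': [224.4, 146.1, 31.6, 45.7], 'p': 0.94}]
bridge_clamp it knows: bridge_blank, bridge_clamp_handle_end
[{'extent': [223.9, 146.9, 33.7, 42.3], 'p': 0.73}]
dowel_clamp it knows: bridge_blank, bridge_clamp_handle_end
[{'extent': [372.8, 196.3, 28.4, 49.0], 'p': 0.72}, {'extent': [225.7, 146.5, 28.4, 44.7], 'p': 0.26}]
top [ 0.39152726 -0.02054941  1.16485948]
bridge_blank {'position': [215.0, 240.2], 'p': 0.95} [0.478 0.23  0.018]
[{'extent': [183.5, 234.1, 62.2, 9.8], 'p': 0.84}]
bridge_clamp_handle_end {'position': [204.8, 166.8], 'p': 0.67} [0.641 0.231 0.147]
[{'extent': [199.8, 165.2, 17.3, 56.4], 'p': 0.62}]
bridge_clamp it knows: bridge_blank, bridge_clamp_handle_end
[{'extent': [197.4, 164.3, 20.2, 56.6], 'p': 0.67}]
dowel_clamp it knows: bridge_blank, bridge_clamp_handle_end
[{'extent': [369.8, 165.8, 17.1, 51.5], 'p': 0.95}]
```

```bash
python3 - <<'E'
import cv2
a=cv2.imread("pics/scene0.png")[100:300,130:450];b=cv2.imread("pics/top0.png")[130:290,140:440]
cv2.imwrite("pics/s0.png",cv2.resize(a,None,fx=2.5,fy=2.5));cv2.imwrite("pics/t0.png",cv2.resize(b,None,fx=2.6,fy=2.6))
E
```

```text
(no output)
```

View pics/s0.png

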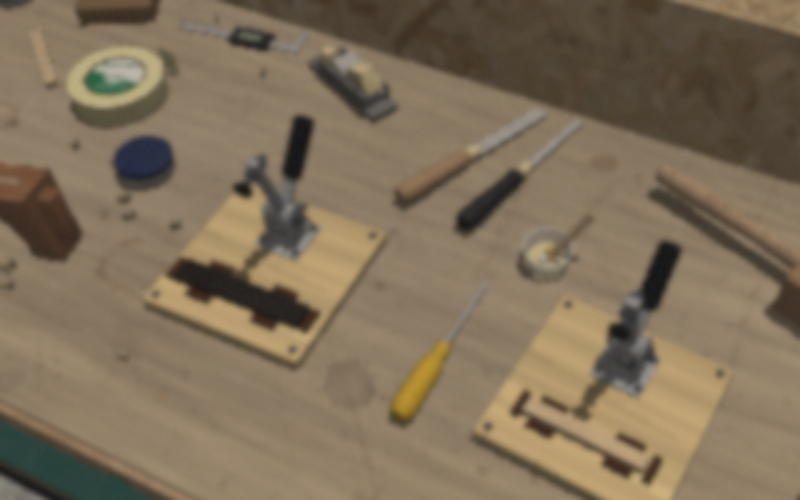

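View pics/t0.png

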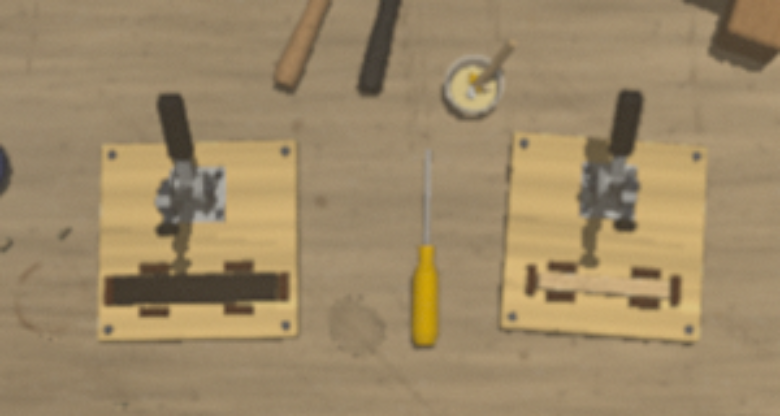

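View pics/scene0.png

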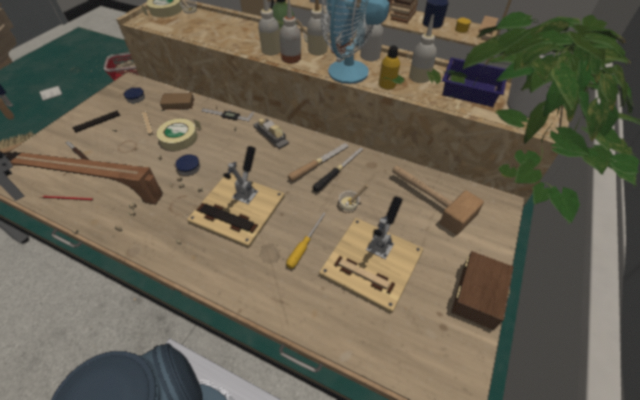

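The bridge jig is the left one: blank at about scene (227,219), handle tip about (250,148). The dowel jig is on the right, around (370,265). I'll check the full top view for obstacles.

View pics/top0.png

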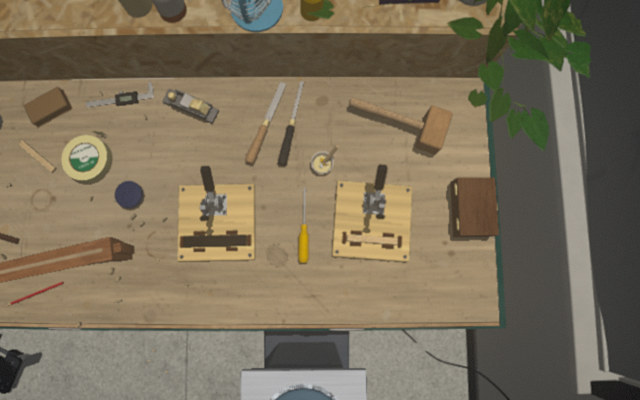

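Emit:
{"op": "send_rows", "data": {"moves": "0 -4 0 0 0 0;0 -8 0 0 0 0;0 -12 0 0 0 0;0 -15 0 0 0 0;0 -15 0 0 0 0", "claw": -1}}

```text
time_s: 1.12
eef_pos: [0.2377, 0.6083, 0.3279]
tool_rot: [-1.573, -0.014, 1.199]
wrist_force: [-0.5, 0.3, 0.8]
gripper_width: 0.679
```

Emit:
{"op": "send_rows", "data": {"moves": "-1.2 0 -3.8 0 -2 0;-2.4 0 -7.6 0 -5 0;-3.6 0 -11.4 0 -8 0;-4.8 0 -15.2 0 -11 0;-6 0 -19 0 -14 0;-7.2 0 -22.8 0 -17 0;-8.4 0 -26.6 0 -20 0;-9.6 0 -30.4 0 -21 0;-10.8 0 -34.2 0 -21 0;-12 0 -38 0 -21 0;-12 0 -38 0 -21 0;-12 0 -38 0 -21 0"}}

```text
time_s: 2.12
eef_pos: [0.5476, 0.3542, 0.3172]
tool_rot: [-1.569, 0.0, 1.562]
wrist_force: [-0.9, -0.3, 0.4]
gripper_width: 0.006
```

```bash
python3 - <<'E'
from h import *
s=manip.observe(); print(s["time_s"],s["eef_pos"],s["tool_rot"],s["gripper_width"])
E
```

```text
2.1167 [0.5476421  0.35416886 0.31716294] [-1.56913315e+00  4.74707768e-04  1.56208854e+00] 0.0064834323733139335
```

Emit:
{"op": "send_rows", "data": {"moves": "-2.5 0 -3.3 0 0 0;-5 0 -6.6 0 0 0;-7.5 0 -10 0 0 0;-10 0 -13.5 0 0 0;-12.6 0 -16.8 0 0 0;-12.6 0 -16.8 0 0 0;-12.6 0 -16.8 0 0 0;-12.6 0 -16.8 0 0 0"}}

```text
time_s: 2.78
eef_pos: [0.7131, 0.2303, 0.3181]
tool_rot: [-1.57, -0.0, 1.567]
wrist_force: [0.1, -0.5, 0.4]
gripper_width: 0.008
```

```bash
python3 - <<'E'
from h import *
print(manip.observe()["eef_pos"])
im=[]
for n in("scene","top"):
    a=manip.capture(n)
    for q in("bridge_clamp_handle_end",):
        for m in manip.mark_of(n,q)[:3]: print(n,q,m, atz(n,m["position"],0.147).round(3))
    for P in [(0.643,.23,.147),(.715,.228,.32)]: print(proj(n,P))
    u,v=proj(n,(0.643,.23,.147)).astype(int)
    c=a[max(v-100,0):v+100,max(u-100,0):u+100]; im.append(cv2.resize(c,(400,400)))
cv2.imwrite("pics/a1.png",np.hstack(im))
E
```

```text
[0.71307117 0.23029056 0.31806128]
scene bridge_clamp_handle_end {'position': [251.3, 148.7], 'p': 0.73} [0.63  0.223 0.147]
[251.72785261 145.06695102]
[258.47614879  75.44093684]
top bridge_clamp_handle_end {'position': [204.7, 167.7], 'p': 0.74} [0.639 0.231 0.147]
[205.30900957 166.14409202]
[187.4047088  110.61346989]
```

View pics/a1.png

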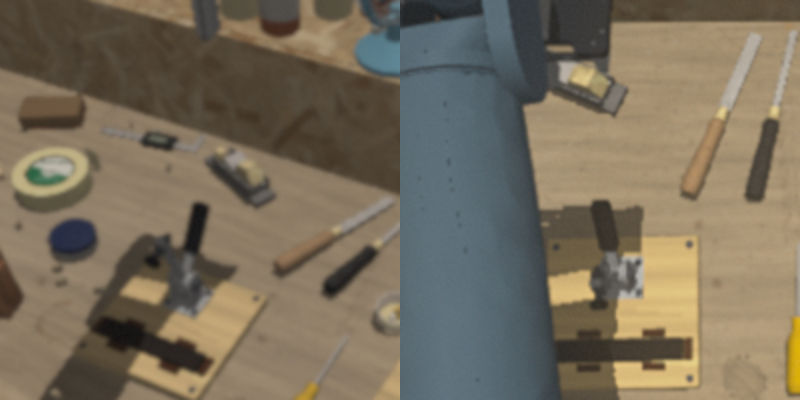

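Both views show the handle leaning away. The shut fingers hang beyond it, with their tips near scene (254,65). Now descending behind the handle.

Emit:
{"op": "send_rows", "data": {"moves": "0 4 0 0 0 0;0 8 0 0 0 0;0 12 0 0 0 0;0 16 0 0 0 0;0 18 0 0 0 0;0 20 0 0 0 0;0 20 0 0 0 0;0 20 0 0 0 0"}}

```text
time_s: 3.65
eef_pos: [0.7128, 0.2296, 0.1178]
tool_rot: [-1.569, 0.0, 1.567]
wrist_force: [0.3, -0.3, 0.7]
gripper_width: 0.004
```

```bash
python3 - <<'E'
from h import *
p=manip.observe()["eef_pos"];print(p)
a=manip.capture("scene");u,v=proj("scene",p);print(u,v, proj("scene",(.64,.23,.147)))
u,v=int(u),int(v)
cv2.imwrite("pics/a2.png",cv2.resize(a[v-60:v+60,u-80:u+80],(640,480)))
E
```

```text
[0.71276949 0.2295849  0.11780665]
266.23556818448253 138.24284025928534 [251.13412517 145.72788117]
```

View pics/a2.png

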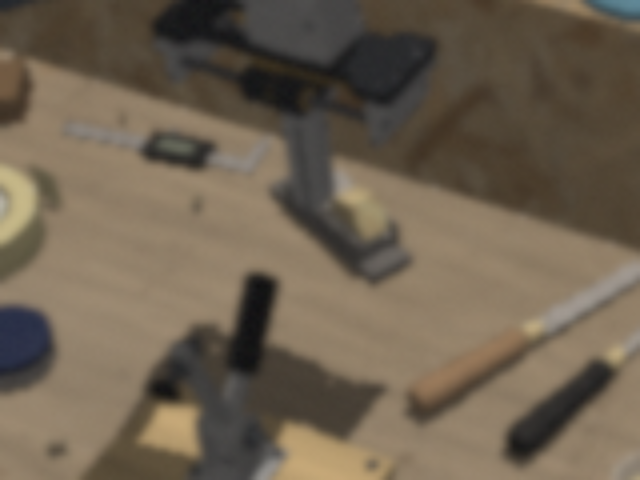

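Emit:
{"op": "send_rows", "data": {"moves": "0 1 1.5 0 0 0;0 1 3 0 0 0;0 1 4.5 0 0 0;0 1 6 0 0 0;0 1 7 0 0 0;0 1 8 0 0 0;0 1 8 0 0 0"}}

```text
time_s: 4.28
eef_pos: [0.6409, 0.2309, 0.1173]
tool_rot: [-1.592, -0.004, 1.566]
wrist_force: [9.2, 2.2, 5.7]
gripper_width: 0.009
```

```bash
python3 - <<'E'
from h import *
s=manip.observe();p=s["eef_pos"];print(p,s["wrist_force"])
a=manip.capture("scene");u,v=map(int,proj("scene",p))
print(manip.mark_of("scene","bridge_clamp_handle_end"))
cv2.imwrite("pics/a3.png",cv2.resize(a[v-60:v+60,u-80:u+80],(640,480)))
E
```

```text
[0.64087116 0.23087923 0.11728258] [9.19315271 2.1651293  5.68794456]
[{'position': [250.0, 145.5], 'p': 0.88}]
```

View pics/a3.png

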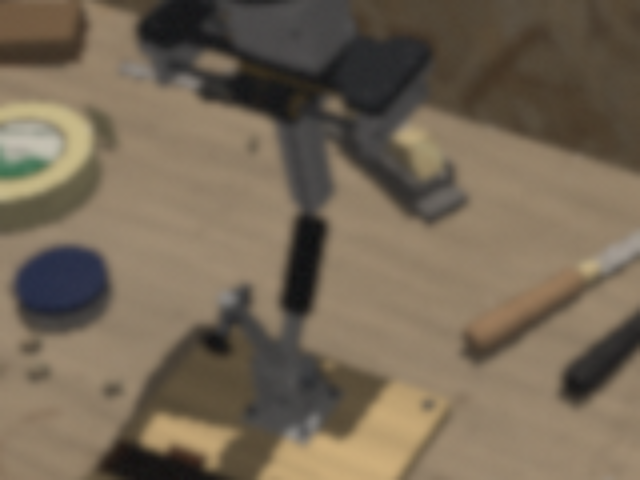

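The view and the force (9.2, 5.7 N) both say the finger ends are on the handle's end face. The tips sit about 10 px, or 25–30 mm, above the reported TCP. I'll back off, go lower and push again.

Emit:
{"op": "send_rows", "data": {"moves": "0 -1 -2 0 0 0;0 -1 -4 0 0 0;0 -1 -5 0 0 0;0 1.5 -5 0 0 0;0 2.5 -5 0 0 0;0 2.5 -5 0 0 0;0 2.5 -5 0 0 0"}}

```text
time_s: 4.97
eef_pos: [0.6836, 0.2292, 0.0839]
tool_rot: [-1.571, 0.0, 1.566]
wrist_force: [0.1, -0.8, -0.3]
gripper_width: 0.003
```

```bash
python3 - <<'E'
from h import *
s=manip.observe();p=s["eef_pos"];print(p,s["wrist_force"],s["tool_rot"])
a=manip.capture("scene");u,v=map(int,proj("scene",p))
print(u,v,manip.mark_of("scene","bridge_clamp_handle_end"),[proj("scene",p+[0,0,d]) for d in(.03,.097)])
cv2.imwrite("pics/a4.png",cv2.resize(a[v-60:v+60,u-80:u+80],(640,480)))
E
```

```text
[0.68358414 0.22923292 0.08387134] [ 0.0736589  -0.82995937 -0.34280283] [-1.57052641e+00  2.72539055e-05  1.56586744e+00]
262 153 [{'position': [253.5, 144.9], 'p': 0.6}] [array([261.20797208, 145.35718031]), array([258.29621796, 126.81858914])]
```

View pics/a4.png

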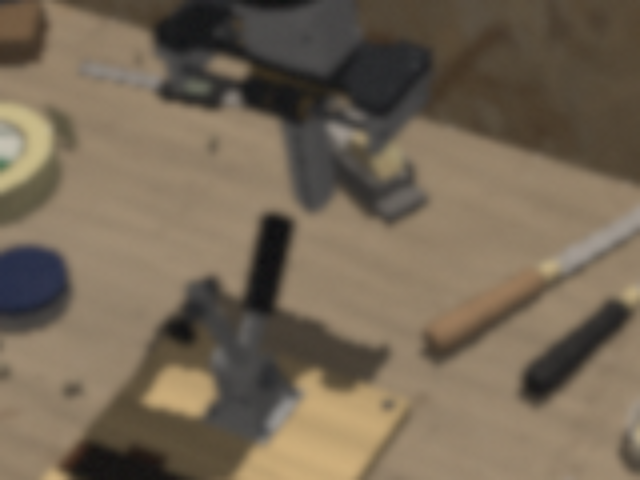

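Emit:
{"op": "send_rows", "data": {"moves": "0 0 1 0 0 0;0 0 2 0 0 0;0 0 3 0 0 0;0 0 4 0 0 0;0 0 5 0 0 0;0 0 5.5 0 0 0;0 0 6 0 0 0"}}

```text
time_s: 5.65
eef_pos: [0.6321, 0.23, 0.0919]
tool_rot: [-1.592, -0.003, 1.565]
wrist_force: [8.8, -0.2, 6.5]
gripper_width: 0.008
```

Emit:
{"op": "send_rows", "data": {"moves": "0 0 1 0 0 0;0 0 2 0 0 0;0 0 2 0 0 0"}}

```text
time_s: 5.9
eef_pos: [0.6053, 0.23, 0.0868]
tool_rot: [-1.576, -0.001, 1.566]
wrist_force: [1.3, 0.1, 0.4]
gripper_width: 0.005
```

```bash
python3 - <<'E'
from h import *
s=manip.observe();p=s["eef_pos"];print(p,s["wrist_force"],s["tool_rot"])
a=manip.capture("scene");u,v=map(int,proj("scene",p))
print(u,v,manip.mark_of("scene","bridge_clamp_handle_end"))
for t in(0,.2,.4,.65): print(t,proj("scene",(.571+.112*np.sin(.68-t),.229,.06+.112*np.cos(.68-t))))
cv2.imwrite("pics/a5.png",cv2.resize(a[v-60:v+60,u-80:u+80],(640,480)))
E
```

```text
[0.6052957  0.22999924 0.08678947] [1.29789461 0.0697856  0.43218718] [-1.57649488e+00 -1.03589040e-03  1.56601244e+00]
247 169 [{'position': [237.6, 155.9], 'p': 0.87}]
0 [251.7214184  145.49713613]
0.2 [247.31516319 146.25177303]
0.4 [242.53030556 148.64303395]
0.65 [236.3367635  153.88922274]
```

View pics/a5.png

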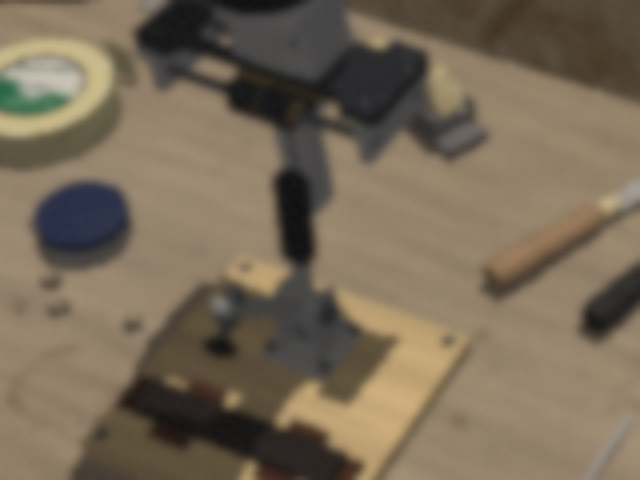

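The handle is almost upright (network tip (238,156), predicted (236,154) at 0.65), with little force left. I'll push just past centre and then withdraw.

Emit:
{"op": "send_rows", "data": {"moves": "0 0 1.2 0 0 0;0 0 2.4 0 0 0;0 0 2.4 0 0 0;0 0 0 0 0 0;0 0 -4 0 0 0;0 0 -6 0 0 0;0 0 -6 0 0 0;0 0 -6 0 0 0;0 0 -6 0 0 0;0 0 -6 0 0 0;0 0 -6 0 0 0;0 0 -6 0 0 0"}}

```text
time_s: 7.0
eef_pos: [0.6632, 0.2293, 0.0834]
tool_rot: [-1.57, 0.0, 1.566]
wrist_force: [0.2, 0.5, 0.4]
gripper_width: 0.005
```

```bash
python3 - <<'E'
from h import *
s=manip.observe();p=s["eef_pos"];print(p,s["wrist_force"],s["tool_rot"])
a=manip.capture("scene");u,v=map(int,proj("scene",(.571,.229,.1)))
print(u,v,manip.mark_of("scene","bridge_clamp_handle_end"))
for t in(.65,.9,1.1,1.2,1.3,1.36): print(t,proj("scene",(.571+.112*np.sin(.68-t),.229,.06+.112*np.cos(.68-t))))
cv2.imwrite("pics/a6.png",cv2.resize(a[v-60:v+60,u-80:u+80],(640,480)))
E
```

```text
[0.6632105  0.22931647 0.08344494] [0.17413892 0.51685368 0.36147772] [-1.57047402e+00  2.93796784e-05  1.56596196e+00]
240 174 [{'position': [222.7, 178.7], 'p': 0.98}]
0.65 [236.3367635  153.88922274]
0.9 [230.34930523 161.38626002]
1.1 [226.04154055 168.66817958]
1.2 [224.13201749 172.6174721 ]
1.3 [222.42160797 176.70457164]
1.36 [221.500806   179.20039984]
```

View pics/a6.png

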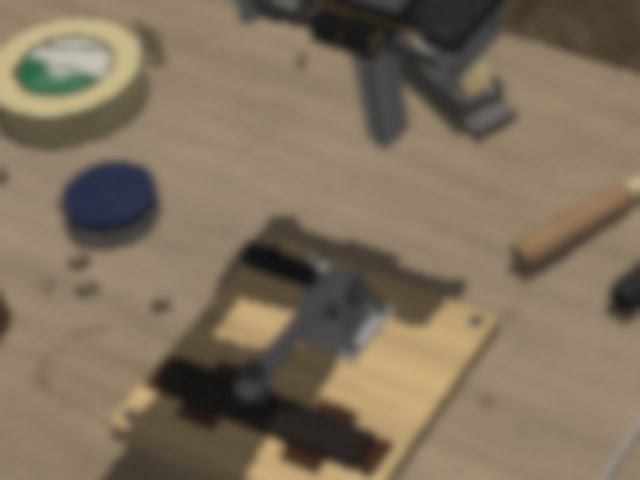

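The clamp is closed: bar on the blank at crop (250,385), tip mark (222.7,178.7) against 1.3–1.36 predicted. The fingers are clear and the wrist force is about 0. Now up and over to the robot side of the handle.

Emit:
{"op": "send_rows", "data": {"moves": "0 0 0 0 0 0;0 0 0 0 0 0;0 -4 0 0 0 0;0 -8 0 0 0 0;0 -12 0 0 0 0;0 -16 0 0 0 0;0 -20 0 0 0 0;0 -24 0 0 0 0;0 -24 0 0 0 0;0 -24 0 0 0 0"}}

```text
time_s: 7.93
eef_pos: [0.6653, 0.2294, 0.3276]
tool_rot: [-1.578, -0.001, 1.566]
wrist_force: [0.3, 0.6, -1.0]
gripper_width: 0.012
```

Emit:
{"op": "send_rows", "data": {"moves": "0 0 4 0 0 0;0 0 8 0 0 0;0 0 12 0 0 0;0 0 16 0 0 0;0 0 20 0 0 0;0 0 23.3 0 0 0;0 0 23.3 0 0 0;0 0 23.3 0 0 0;0 0 23.3 0 0 0"}}

```text
time_s: 8.68
eef_pos: [0.4309, 0.2302, 0.322]
tool_rot: [-1.569, 0.001, 1.565]
wrist_force: [0.7, -0.0, -0.5]
gripper_width: 0.003
```

Emit:
{"op": "send_rows", "data": {"moves": "0 4 0 0 0 0;0 8 0 0 0 0;0 12 0 0 0 0;0 16 0 0 0 0;0 19 0 0 0 0;0 21.8 0 0 0 0;0 21.8 0 0 0 0;0 21.8 0 0 0 0"}}

```text
time_s: 9.35
eef_pos: [0.4303, 0.2297, 0.1036]
tool_rot: [-1.566, 0.001, 1.565]
wrist_force: [-0.8, 0.6, -0.4]
gripper_width: 0.008
```

```bash
python3 - <<'E'
from h import *
s=manip.observe();p=s["eef_pos"];print(p,s["wrist_force"],s["tool_rot"])
a=manip.capture("scene");u,v=map(int,proj("scene",(.5,.229,.12)))
print(u,v,proj("scene",p),manip.mark_of("scene","bridge_clamp_handle_end"))
cv2.imwrite("pics/a7.png",cv2.resize(a[v-60:v+60,u-80:u+80],(640,480)))
E
```

```text
[0.43032733 0.22974204 0.10362861] [-0.76108571  0.59258482 -0.36236476] [-1.56620902e+00  1.30280294e-03  1.56470602e+00]
223 186 [208.29979405 209.3733904 ] [{'position': [223.7, 176.9], 'p': 0.61}]
```

View pics/a7.png

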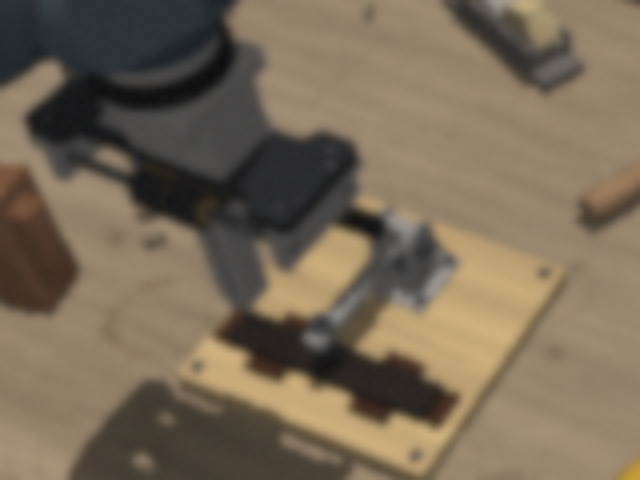

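Clamp still closed, and the fingers are on the robot side with tips at crop (243,305). Pushing back.

Emit:
{"op": "send_rows", "data": {"moves": "0 0 -2 0 0 0;0 0 -4 0 0 0;0 0 -5.5 0 0 0;0 0 -6.5 0 0 0;0 0 -7.5 0 0 0;0 0 -8.5 0 0 0;0 0 -8.5 0 0 0"}}

```text
time_s: 10.03
eef_pos: [0.5173, 0.2306, 0.108]
tool_rot: [-1.572, -0.001, 1.565]
wrist_force: [-5.0, 0.6, 1.7]
gripper_width: 0.005
```

Emit:
{"op": "send_rows", "data": {"moves": "0 -0.5 -1 0 0 0;0 -1 -2 0 0 0;0 -1 -3 0 0 0;0 -1 -3.5 0 0 0;0 -1 -3.5 0 0 0"}}

```text
time_s: 10.45
eef_pos: [0.5533, 0.2297, 0.1168]
tool_rot: [-1.575, -0.0, 1.565]
wrist_force: [-0.7, 0.2, 0.8]
gripper_width: 0.005
```

Nearly upright. One more push past centre, then lift straight out.

Emit:
{"op": "send_rows", "data": {"moves": "0 -0.5 -1.2 0 0 0;0 -0.5 -2 0 0 0;0 -4 -2 0 0 0;0 -8 -2 0 0 0;0 -12 -2 0 0 0;0 -16 -2 0 0 0;0 -18 -2 0 0 0;0 -18 -2 0 0 0;0 -18 -2 0 0 0;0 -18 -2 0 0 0;0 -18 -2 0 0 0;0 -18 -2 0 0 0"}}

```text
time_s: 11.45
eef_pos: [0.5702, 0.2294, 0.293]
tool_rot: [-1.567, 0.001, 1.565]
wrist_force: [-0.3, 0.1, -1.0]
gripper_width: 0.004
```

```bash
python3 - <<'E'
from h import *
s=manip.observe();p=s["eef_pos"];print(p,s["wrist_force"],s["tool_rot"])
a=manip.capture("scene");u,v=map(int,proj("scene",(.571,.229,.1)))
print(manip.mark_of("scene","bridge_clamp_handle_end"),manip.mark_of("scene","bridge_blank"),proj("scene",(.478,.23,.018)))
cv2.imwrite("pics/a8.png",cv2.resize(a[v-60:v+60,u-80:u+80],(640,480)))
E
```

```text
[0.57016547 0.22938865 0.29302904] [-0.28172696  0.14587588 -0.9669704 ] [-1.56734742e+00  7.75361533e-04  1.56541318e+00]
[{'position': [251.2, 147.1], 'p': 0.92}] [{'position': [224.9, 215.7], 'p': 0.69}] [225.8184154  216.61347716]
```

View pics/a8.png

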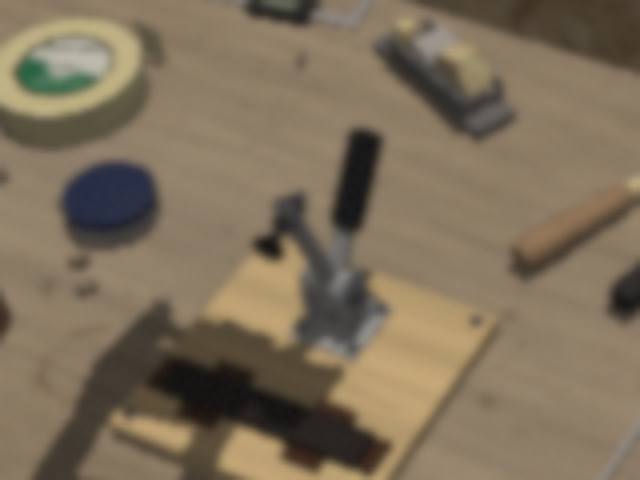

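The clamp is fully open again (tip (251,147), as at the start), the blank is in its nest, and the gripper is clear above.

```bash
python3 -c "
from h import *
print(manip.job_done())"
```

```text
the job is handed in; nothing more can be done
None
```

The dry run is done and handed in at about 11.6 s of the 38 s allowed.

I pushed the bridge clamp over centre with shut fingers from behind the handle and withdrew. It stayed closed on the blank by itself for over 2 s, with the robot clear and only sensor noise on the wrist. I then pushed it back over centre from the robot side and lifted straight out.

**Last checks:**
- **Bridge clamp:** the handle tip is at pixel (251.2, 147.1). Fully open is predicted at (251.7, 145.5), and the marks at the start read about (251–254, 148).
- **Bridge blank:** its mark is at (224.9, 215.7). The position I took from the first top view projects to (225.8, 216.6), so it has not visibly moved from its nest.
- **Contact:** wrist force is about 1 N or less, which is noise, and the gripper is well above everything.
- **Dowel clamp:** the arm never went near it. I did not check it again with the networks at the end.

**One disagreement:** in the pictures the shut fingertips appeared about 8–10 pixels (25–30 mm) higher than the reported tool position. I set my push heights to work either way. The first push was uncertain (9 N, fingers forced upward), so I repeated it lower.

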